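Close up the socket chest

TASK

Close up the red socket chest: with the fingertips push both open drawers fully home, and only then push the raised lid over and down until it lies flat shut. Push only: pick nothing up, and leave the grease tin, the deep socket, the screwdriver and the wrench where they lie. Finish clear of the chest.

Things in the scene. Friction and masses are not known exactly. Their poses are not given: they have to be found in the camera images.
- chest: red steel socket chest, fixed to the bench, 160 mm deep (x) by 300 mm wide (y) by 95 mm high without its lid. Origin: centre of its underside, on the bench. Its x axis points from the front (the drawer side, which faces the robot more or less) to the back, y to the chest's left as seen from the robot, z up. Low down it has two drawers side by side; above them an open-topped tray of sockets with a hinged lid
- drawer_left_front (a point): centre of the flat front face of the left (+y) drawer; moves with the drawer; axes parallel to the chest's. The face is 144 mm wide and spans 4 to 58 mm above the bench, with no protruding handle. When shut, this point is at x = -92, y = 74, z = 31 mm in the chest frame
- drawer_right_front (a point): the same for the right (-y) drawer: shut at x = -92, y = -74, z = 31 mm in the chest frame
- drawer_left (a joint): how far the left drawer is pulled out towards the chest's -x (m): 0 fully home (a hard stop), at most 0.10. Sliding friction about 2 N; it stays where it is left
- drawer_right (a joint): the same for the right drawer
- lid_hinge (a point): middle of the lid's hinge line, which runs along the chest's y axis at the top back edge: x = 80, y = 0, z = 95 mm in the chest frame
- lid_edge (a point): middle of the lid's free edge, on its outer (upper) face; moves with the lid. The lid is a flat red panel 304 mm wide, 8 mm thick, reaching 164 mm from the hinge; its outer face lies 9 mm off the hinge line. Axes turn with the lid: x from free edge to hinge, z out of the outer face. Shut, the outer face is level, 104 mm above the bench
- lid (a joint): lid angle (rad): 0 shut and level (a hard stop), grows as the free edge rises and swings back, at most 1.45. Its stiff hinge holds the lid at any angle; about 1.5 to 4 N square to the panel near the free edge moves it, so it must be pushed all the way down
- grease_tin: upright blue closed tin, diameter 68 mm, height 100 mm, origin at the centre of its underside; stands beside the chest; leave it
- deep_socket: steel deep socket standing upright, diameter 32 mm, height 45 mm, origin at the centre of its underside; stands beside the chest; leave it
- screwdriver: screwdriver about 180 mm long lying on the bench along its x axis, ahead and to the left of the chest's front corner; leave it
- wrench: steel wrench about 170 mm long lying on the bench along its x axis, ahead and to the right of the chest's front corner; leave it
Mind the look-alikes: they are no part of the job. Several things have the shape of the deep_socket; the one meant has the colours described above.

How it is judged:
On the way, in this order (a step that is already met when the one before it is completed fails the run):
1. both drawers are pushed home while the lid is still up (value of joint each of drawer_left, drawer_right below 0.004 m and value of joint lid above 0.5 rad), for 0.2 s.
2. the lid is pushed shut (value of joint lid below 0.04 rad), for 0.2 s.
At the end, for the whole second after the job is handed in: both drawers within 4 mm of fully home, the lid within 0.04 rad of shut, the tin and the deep socket upright, and tin, deep socket, screwdriver and wrench within 30 mm of where they started (value of joint each of drawer_left, drawer_right below 0.004 m and value of joint lid below 0.04 rad and distance of each of grease_tin, deep_socket, screwdriver, wrench from where it was at the start of the episode below 0.03 m and angle between each of grease_tin, deep_socket's own z axis and vertical below 0.3 rad); the robot touches nothing.
It fails at once if the lid is brought down (below 0.5 rad) while a drawer is still more than 8 mm out (value of joint lid below 0.5 rad and value of joint any of drawer_left, drawer_right above 0.008 m).
It fails at once if the tin, deep socket, screwdriver or wrench is lifted, carried or knocked more than 30 mm, or tin or socket tips over (distance of any of grease_tin, deep_socket, screwdriver, wrench from where it was at the start of the episode above 0.03 m or angle between any of grease_tin, deep_socket's own z axis and vertical above 0.5 rad).
It also fails if it takes over 61 s, if anything falls off the work surface, if the arm or the gripper's body presses on something with over 40 N, if the wrist force passes 120 N, or if a joint passes its speed limit or range.

ROBOT

A 6-joint arm with a two-finger parallel gripper is mounted at the origin on the work surface. World frame = base frame: x ahead of the robot, y to its left, z up, the work surface at z = 0. Lengths are in m, angles in rad, forces in N, time in s.
With the tool pointing down it reaches from about 0.35 to 0.975 m from the base axis. Payload 4.9 kg.
Tool frame: the origin (TCP) lies midway between the tips of the shut fingers; the grasp point (between the pads) lies ctrl.grip_depth behind it (ctrl.grip_depth is the distance from the TCP to the grasp point, in m); y points along the fingers, z is the direction in which the jaws open and shut, and the axes are right-handed (so a half turn about y gives the same grasp; the last joint's range is limited). The gripper opens to 85 mm and grips with 20 to 120 N. Pads are 22 mm wide; open, the fingers measure 114 mm over their backs; the gripper's body (76 mm by 85 mm) begins 54 mm behind the grasp point. The pads swing forward as they close: fully open they stand 13 mm farther back than shut.
Start: joints at [1.062, 0.053, 1.613, -0, 1.476, -0.119], TCP at [0.237, 0.578, 0.231] pointing down, gripper open.
Joint ranges: [-3.01, 3.01], [-1.01, 2.22], [0.06, 2.58], [-1.02, 4.17], [0.09, 2.62], [-3.14, 3.14]. Speed limits (rad/s): [2.57, 2.57, 3.14, 3.14, 3.14, 3.14].

INTERFACE

Orientations are given as a rotation vector (axis times angle).
In Python, from station import ctrl gives the robot as it stands.
- The arm moves only by the tool jog_arm, never from a script. Its argument "moves" is a list of rows, each a list of 6 numbers: the shift along the tool's x, y, z in mm, then the turn, a rotation vector about the tool's x, y, z in rad. In form: [[x, y, z, wx, wy, wz], ...]. A call has 1 to 12 rows; each row shifts and turns the commanded pose from where the row before left it, along the tool's axes as they then stand; what a row does not reach is not made up. A row lasts 1/10 s, in which the tool goes at most 50 mm and 8.59 degrees, less where a joint would pass 70% of its speed; a pose out of reach is approached as far as the arm can. A call is refused whole if a number of a shift passes 50 or a number of a turn 0.15, either way. A call with a gripper value outside its range is refused whole. "grip" is the finger opening in mm, from 0 to 85.4, set as the call begins (left out, the last holds). The fingers move at their own pace and stop on an object; "grip_force" is the grip in N (left out, the last holds). Time passes only in rows, so rows that do not move let the fingers close. It gives the time, the measured TCP pose, the force and the opening at its end, in the units of the state.
- ctrl.get_obs(): the state, without advancing time (a new reading comes with each control period).
- ctrl.get_image(name): name is "scene" or "top" or "wrist"; returns the picture (384x512x3 uint8, red, green, blue); there is no depth.
- ctrl.camera_params(name): a dict with "fx", "fy", "cx", "cy" (pixels), "pose" (4x4, takes a point from camera to world coordinates); the wrist camera has in their place "T_tool_cam" (4x4, takes a point from camera to tool coordinates, whose origin is the TCP and whose axes are the tool frame's). Camera axes: x right, y up, looking along -z (the intrinsics and any distortion apply to the point x, -y, -z); pixel columns grow to the right and rows downward; lengths in m; the calibration is good to about 2 mm. A picture is of the moment at which its call begins: read the wrist's pose just before it. camera_params takes no time and is no camera call.
- ctrl.finish_job(): hands the job in, once; it reports no verdict.
The state is a dict: "t": time; "q": joint angles; "dq": joint speeds; "effort": joint torques, N m; "tool_pos": TCP position; "tool_rot": TCP orientation; "contact_force": force on the tool from outside, world axes, zero at the start; "wrist_torque": the same for the moment, N m; "opening": finger opening in m.
Only numpy, scipy, OpenCV 4.12 (cv2) and the standard library are available. Lean on these libraries where they do the work, as an engineer would, in place of code of your own. Each camera call takes 0.05 s, during which the arm holds its last target. There are 200 camera calls.

## Working session

There is one attempt and no reset: what is moved stays moved. The work goes in short steps, Python scripts to look and compute and a tool call to move; the robot and the scene stay as the last step left them, time stands still between calls to the robot, and variables do not carry over. Pictures are saved under pics/ and viewed, about 8 in all and at most 12, crops included, and the job is handed in when it is done.

Besides the shell and the picture viewer there is one more tool, called after ">>>" as name(argument=value, ...), one argument or row to a line, values as JSON. jog_arm: Moves the arm, as the interface text tells. Its arguments: {"type":"object","properties":{"moves":{"type":"array","items":{"type":"array","items":{"type":"number"}}},"grip":{"type":"number"},"grip_force":{"type":"number"}},"required":["moves"]}

```bash
ls; mkdir -p pics; python3 - <<'E'
from station import ctrl
import cv2,numpy as np
np.set_printoptions(precision=4,suppress=True)
for n in("scene","top"):
    cv2.imwrite(f"pics/{n}0.png",ctrl.get_image(n)[:,:,::-1]); print(n,ctrl.camera_params(n))
o=ctrl.get_obs();print(o['t'],o['tool_pos'],o['tool_rot'],ctrl.grip_depth)
from scipy.spatial.transform import Rotation as R
print(R.from_rotvec(o['tool_rot']).as_matrix())
E
```

```text
pics
scene {'fx': 442.40260409893085, 'fy': 442.40260409893085, 'cx': 254.09410735833188, 'cy': 190.46063493336763, 'pose': array([[ 0.8428,  0.3892, -0.3717,  0.1395],
       [-0.538 ,  0.6276, -0.5627, -0.6856],
       [ 0.0143,  0.6743,  0.7383,  0.918 ],
       [ 0.    ,  0.    ,  0.    ,  1.    ]])}
top {'fx': 403.43578333857994, 'fy': 403.43578333857994, 'cx': 252.09844949519893, 'cy': 186.5601849164097, 'pose': array([[-0.0065,  0.9814, -0.1919,  0.359 ],
       [-0.9997, -0.0108, -0.0216, -0.0446],
       [-0.0233,  0.1917,  0.9812,  1.2363],
       [ 0.    ,  0.    ,  0.    ,  1.    ]])}
0.1 [0.2372 0.5776 0.2302] [-1.5509  0.3063 -0.3054] 0.0187
[[ 0.925  -0.0009  0.38  ]
 [-0.38   -0.0017  0.925 ]
 [-0.0002 -1.     -0.0019]]
```

View pics/scene0.png

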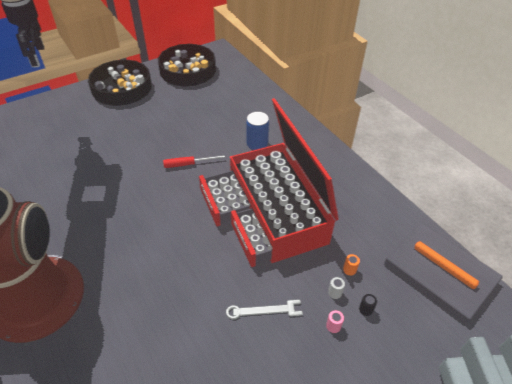

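View pics/top0.png

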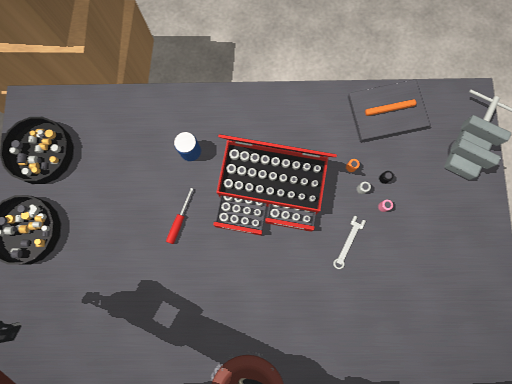

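The scene view shows the chest at about (280,195) with its lid up, the left drawer far out, the right drawer less so. It also shows the tin at (258,130), the screwdriver at (195,160) and the wrench at (265,311). The top view shows the chest at (273,185) and the steel socket at (365,187), with orange, black and pink look-alikes around it. Next I'll enlarge the chest.

```bash
cat > h.py <<'E'
from station import ctrl
import cv2,numpy as np
from scipy.spatial.transform import Rotation as R
np.set_printoptions(precision=4,suppress=True)
def ray(n,u,v):
    p=ctrl.camera_params(n);T=p['pose']
    d=T[:3,:3]@np.array([(u-p['cx'])/p['fx'],-(v-p['cy'])/p['fy'],-1]);return T[:3,3],d
def onz(n,u,v,z):
    o,d=ray(n,u,v);return o+d*(z-o[2])/d[2]
def two(a,b):
    (o1,d1),(o2,d2)=ray("top",*a),ray("scene",*b)
    s=np.linalg.lstsq(np.c_[d1,-d2],o2-o1,rcond=None)[0]
    p,q=o1+d1*s[0],o2+d2*s[1];return (p+q)/2,np.linalg.norm(p-q)
E
python3 - <<'E'
import cv2,numpy as np
a=cv2.imread('pics/top0.png')[125:245,205:395]
b=cv2.imread('pics/scene0.png')[95:275,190:390]
cv2.imwrite('pics/c1.png',cv2.resize(a,None,fx=4,fy=4,interpolation=2))
cv2.imwrite('pics/c2.png',cv2.resize(b,None,fx=3.3,fy=3.3,interpolation=2))
E
```

```text
(no output)
```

View pics/c1.png

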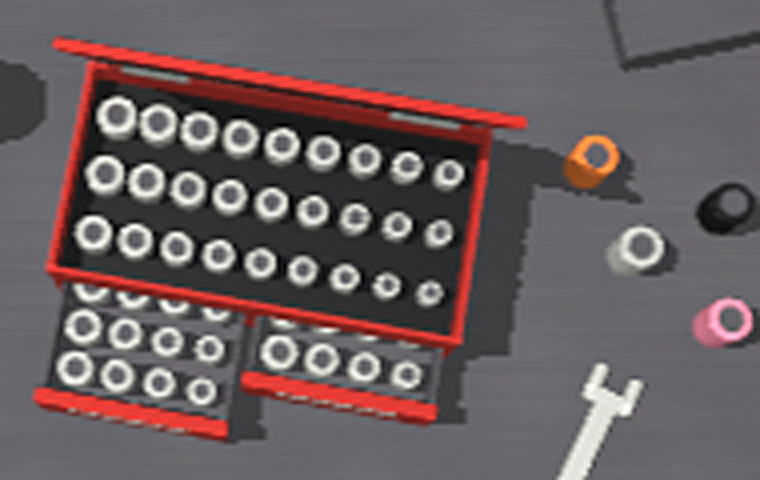

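View pics/c2.png

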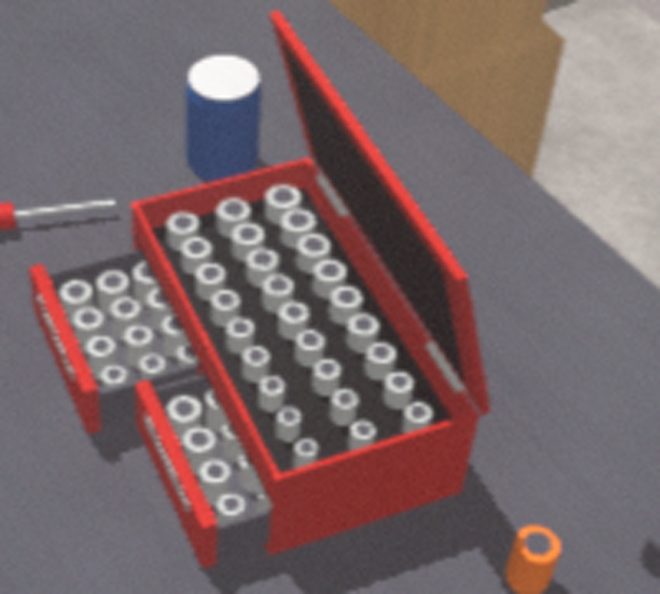

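```bash
python3 - <<'E'
from h import *
t=lambda u,v:(u/4+204.6,v/4+124.6)
s=lambda u,v:(u/3.3+189.7,v/3.3+94.7)
C={k:onz("top",*t(*p),.095)for k,p in dict(FL=(50,276),FR=(461,350),BL=(92,63),BR=(490,130)).items()}
S={k:onz("scene",*s(*p),.095)for k,p in dict(FL=(133,204),FR=(272,474)).items()}
for k in C:print(k,C[k],S.get(k))
y=C['FL']-C['FR']+C['BL']-C['BR'];y/=np.linalg.norm(y);x=np.array([y[1],-y[0],0])
c=sum(C.values())/4;c[2]=0
F=(C['FL']+C['FR'])/2
print("wid",np.linalg.norm(C['FL']-C['FR']),np.linalg.norm(C['FL']-C['BL']),"yaw",np.arctan2(x[1],x[0]),"c",c,"from front",F+x*.08)
M=np.array([x,y,[0,0,1]])
for n,p in dict(L1=(36,400),L2=(225,434),R1=(243,384),R2=(434,416)).items(): print(n,M@(onz("top",*t(*p),.058)-c))
for n,p in dict(L1=(35,268),L2=(88,385),R1=(140,384),R2=(205,520)).items(): print(n,'scene',M@(onz("scene",*s(*p),.058)-c))
for a,b in[((55,42),(275,14)),((525,122),(463,272))]:
    p,e=two(t(*a),s(*b));print("lid",p,M@(p-c),e)
for n,(u,v),z in[("tin",(183,140),.1),("sock",(365,186),.045),("scrtip",(192,190),.0),("scrhandle",(172,241),.0),("wr",(360,218),0),("wr2",(339,266),0)]:
    p=onz("top",u,v,z);print(n,p,M@(p-c))
E
```

```text
FL [0.5626 0.0815 0.095 ] [0.5653 0.0809 0.095 ]
FR [ 0.5062 -0.2112  0.095 ] [ 0.5089 -0.2055  0.095 ]
BL [0.722 0.052 0.095] None
BR [ 0.6671 -0.2384  0.095 ] None
wid 0.29806287725084796 0.1620913361919742 yaw -0.1884929827423361 c [ 0.6145 -0.079   0.    ] from front [ 0.613  -0.0798  0.095 ]
L1 [-0.1676  0.1451  0.058 ]
L2 [-0.1672  0.0046  0.058 ]
R1 [-0.1289 -0.0019  0.058 ]
R2 [-0.1271 -0.1425  0.058 ]
L1 scene [-0.1667  0.1419  0.058 ]
L2 scene [-0.1657  0.008   0.058 ]
R1 scene [-0.1283 -0.0053  0.058 ]
R2 scene [-0.1278 -0.1395  0.058 ]
lid [0.6866 0.0632 0.2489] [0.0442 0.1532 0.2489] 0.0017319991127592144
lid [ 0.6283 -0.233   0.256 ] [ 0.0424 -0.1486  0.256 ] 0.000563794117992683
tin [0.7233 0.1834 0.1   ] [0.0577 0.2781 0.1   ]
sock [ 0.5899 -0.356   0.045 ] [ 0.0278 -0.2767  0.045 ]
scrtip [0.5918 0.1708 0.    ] [-0.0691  0.2412  0.    ]
scrhandle [0.4339 0.2287 0.    ] [-0.2351  0.2684  0.    ]
wr [ 0.4992 -0.3467  0.    ] [-0.0631 -0.2845  0.    ]
wr2 [ 0.3556 -0.2759  0.    ] [-0.2174 -0.2419  0.    ]
```

>>> jog_arm(
  moves=[
    [0,0,0,0,-0.1,0],
    [0,0,0,0,-0.1,0],
    [14,0,-25,0,0,0],
    [14,0,-25,0,0,0],
    [14,0,-25,0,0,0],
    [14,0,-25,0,0,0],
    [14,0,-25,0,0,0],
    [14,0,-25,0,0,0],
    [14,0,-25,0,0,0],
    [14,0,-25,0,0,0],
    [14,0,-25,0,0,0],
    [14,0,-25,0,0,0],
  ],
  grip=0,
)

```text
t: 1.3
tool_pos: [0.3277, 0.3049, 0.2308]
tool_rot: [-1.566, 0.149, -0.148]
contact_force: [0.3, 0.2, 0.2]
opening: -0.0
```

>>> jog_arm(
  moves=[
    [14,0,-25,0,0,0],
    [14,0,-25,0,0,0],
    [14,0,-25,0,0,0],
    [14,0,-25,0,0,0],
    [14,0,-25,0,0,0],
    [14,0,-25,0,0,0],
    [14,0,-25,0,0,0],
    [14,0,-25,0,0,0],
    [14,0,-25,0,0,0],
    [14,0,-25,0,0,0],
    [0,0,0,0,0,0],
  ],
)

```text
t: 2.4
tool_pos: [0.4184, 0.032, 0.2308]
tool_rot: [-1.566, 0.153, -0.152]
contact_force: [0.1, -0.1, -0.2]
opening: 0.0003
```

```bash
cat >> h.py <<'E'
c=np.array([.614,-.0795,0]);yaw=-.1885
M=R.from_euler('z',yaw).as_matrix().T
def st():
    o=ctrl.get_obs();T=R.from_rotvec(o['tool_rot']).as_matrix()
    print('t',o['t'],'chest pos',M@(o['tool_pos']-c),'F chest',M@o['contact_force'],'open',o['opening']);print(M@T)
E
python3 -c "from h import *;st()"
```

```text
t 2.4 chest pos [-0.213   0.0729  0.2308] F chest [ 0.0659 -0.0636 -0.1882] open 0.0002596827333328021
[[ 1.     -0.0007  0.0055]
 [-0.0055 -0.0009  1.    ]
 [-0.0007 -1.     -0.0009]]
```

>>> jog_arm(
  moves=[
    [0,38,0,0,0,0],
    [0,38,0,0,0,0],
    [0,38,0,0,0,0],
    [0,38,0,0,0,0],
    [0,38,0,0,0,0],
    [0,0,0,0,0,0],
    [10,0,0,0,0,0],
    [10,0,0,0,0,0],
    [10,0,0,0,0,0],
    [10,0,0,0,0,0],
    [10,0,0,0,0,0],
    [10,0,0,0,0,0],
  ],
)

```text
t: 3.6
tool_pos: [0.4781, 0.0228, 0.0417]
tool_rot: [-1.566, 0.149, -0.149]
contact_force: [-3.3, 0.9, 1.7]
opening: -0.0004
```

>>> jog_arm(
  moves=[
    [10,0,0,0,0,0],
    [10,0,0,0,0,0],
    [8,0,0,0,0,0],
    [4,0,0,0,0,0],
    [4,0,0,0,0,0],
    [0,0,0,0,0,0],
  ],
)

```text
t: 4.2
tool_pos: [0.5131, 0.016, 0.0413]
tool_rot: [-1.566, 0.148, -0.15]
contact_force: [0.2, 0.2, 0.3]
opening: -0.0002
```

```bash
python3 -c "from h import *;st()"
```

```text
t 4.2 chest pos [-0.117   0.0749  0.0413] F chest [0.1643 0.2277 0.2843] open -0.0002499931527343008
[[ 1.      0.0012  0.0013]
 [-0.0013 -0.0001  1.    ]
 [ 0.0012 -1.     -0.0001]]
```

>>> jog_arm(
  moves=[
    [4,0,0,0,0,0],
    [4,0,0,0,0,0],
    [3,0,0,0,0,0],
    [0,0,0,0,0,0],
  ],
)

```text
t: 4.6
tool_pos: [0.5237, 0.0139, 0.0413]
tool_rot: [-1.566, 0.148, -0.15]
contact_force: [-0.6, 0.2, -0.1]
opening: -0.0001
```

>>> jog_arm(
  moves=[
    [2,0,0,0,0,0],
    [2,0,0,0,0,0],
    [0,0,0,0,0,0],
  ],
)

```text
t: 4.9
tool_pos: [0.5275, 0.0132, 0.0413]
tool_rot: [-1.566, 0.149, -0.15]
contact_force: [-1.0, 0.0, -0.4]
opening: 0.0002
```

>>> jog_arm(
  moves=[
    [2,0,0,0,0,0],
    [0,0,0,0,0,0],
  ],
)

```text
t: 5.1
tool_pos: [0.5293, 0.0129, 0.0413]
tool_rot: [-1.566, 0.149, -0.149]
contact_force: [-0.8, 0.2, -0.8]
opening: -0.0003
```

>>> jog_arm(
  moves=[
    [2,0,0,0,0,0],
    [1,0,0,0,0,0],
    [0,0,0,0,0,0],
  ],
)

```text
t: 5.4
tool_pos: [0.5299, 0.0128, 0.0411]
tool_rot: [-1.565, 0.154, -0.144]
contact_force: [-9.7, 1.4, 7.3]
opening: -0.0001
```

>>> jog_arm(
  moves=[
    [2,0,0,0,0,0],
    [0,0,0,0,0,0],
  ],
)

```text
t: 5.6
tool_pos: [0.5299, 0.0128, 0.0408]
tool_rot: [-1.565, 0.158, -0.139]
contact_force: [-15.7, 2.3, 12.4]
opening: -0.0002
```

```bash
python3 -c "from h import *;st()"
```

```text
t 5.6 chest pos [-0.0999  0.0749  0.0408] F chest [-15.8495  -0.6349  12.3558] open -0.00017645598092548784
[[ 0.9999 -0.012   0.0009]
 [-0.0009 -0.0005  1.    ]
 [-0.012  -0.9999 -0.0006]]
```

Left drawer is home: the force jumped at a hard stop. Now the right one.

>>> jog_arm(
  moves=[
    [-25,0,0,0,0,0],
    [-30,0,0,0,0,0],
    [-28,0,0,0,0,0],
    [0,0,-30,0,0,0],
    [0,0,-30,0,0,0],
    [0,0,-30,0,0,0],
    [0,0,-30,0,0,0],
    [0,0,-29,0,0,0],
    [0,0,0,0,0,0],
    [10,0,0,0,0,0],
    [10,0,0,0,0,0],
    [10,0,0,0,0,0],
  ],
)

```text
t: 6.8
tool_pos: [0.4553, -0.1237, 0.0414]
tool_rot: [-1.566, 0.147, -0.148]
contact_force: [-0.9, 0.3, 0.5]
opening: 0.0001
```

>>> jog_arm(
  moves=[
    [10,0,0,0,0,0],
    [10,0,0,0,0,0],
    [6,0,0,0,0,0],
    [5,0,0,0,0,0],
    [0,0,0,0,0,0],
  ],
)

```text
t: 7.3
tool_pos: [0.4851, -0.1304, 0.0413]
tool_rot: [-1.566, 0.148, -0.15]
contact_force: [-0.4, -0.6, 0.4]
opening: 0.0003
```

```bash
python3 -c "from h import *;st()"
```

```text
t 7.3 chest pos [-0.1171 -0.0741  0.0413] F chest [-0.2526 -0.6566  0.415 ] open 0.0003253694101106167
[[ 1.      0.001   0.001 ]
 [-0.001  -0.0003  1.    ]
 [ 0.001  -1.     -0.0003]]
```

>>> jog_arm(
  moves=[
    [4,0,0,0,0,0],
    [4,0,0,0,0,0],
    [4,0,0,0,0,0],
    [3,0,0,0,0,0],
    [2,0,0,0,0,0],
    [2,0,0,0,0,0],
    [0,0,0,0,0,0],
  ],
)

```text
t: 8.0
tool_pos: [0.5018, -0.1336, 0.0412]
tool_rot: [-1.565, 0.152, -0.146]
contact_force: [-6.2, 0.7, 3.7]
opening: -0.0002
```

>>> jog_arm(
  moves=[
    [2,0,0,0,0,0],
    [0,0,0,0,0,0],
    [0,0,0,0,0,0],
  ],
)

```text
t: 8.3
tool_pos: [0.5018, -0.1336, 0.0411]
tool_rot: [-1.565, 0.156, -0.141]
contact_force: [-14.1, 2.7, 10.1]
opening: -0.0
```

```bash
python3 -c "from h import *;st()"
```

```text
t 8.3 chest pos [-0.1001 -0.0741  0.0411] F chest [-14.3378   0.0601  10.0935] open -2.5730674774750032e-05
[[ 1.     -0.0092  0.0008]
 [-0.0007  0.0001  1.    ]
 [-0.0092 -1.      0.0001]]
```

Both drawers stop at the same TCP x, so both are home. Next I rise, pass over the lid and get behind it.

>>> jog_arm(
  moves=[
    [-17,0,0,0,0,0],
    [-16,0,0,0,0,0],
    [0,-39,0,0,0,0],
    [0,-39,0,0,0,0],
    [0,-39,0,0,0,0],
    [0,-39,0,0,0,0],
    [0,-39,0,0,0,0],
    [0,-39,0,0,0,0],
    [0,-41,0,0,0,0],
    [0,0,0,0,0,0],
  ],
)

```text
t: 9.3
tool_pos: [0.4755, -0.1292, 0.3248]
tool_rot: [-1.57, 0.138, -0.16]
contact_force: [0.8, 0.3, 0.5]
opening: 0.0001
```

```bash
python3 - <<'E'
from h import *
st();cv2.imwrite("pics/s1.png",ctrl.get_image("scene")[:,:,::-1])
E
```

```text
t 9.3 chest pos [-0.1267 -0.0747  0.3248] F chest [0.6858 0.4849 0.4584] open 6.116273259475943e-05
[[ 0.9999  0.0147  0.0013]
 [-0.0012 -0.0033  1.    ]
 [ 0.0147 -0.9999 -0.0033]]
```

View pics/s1.png

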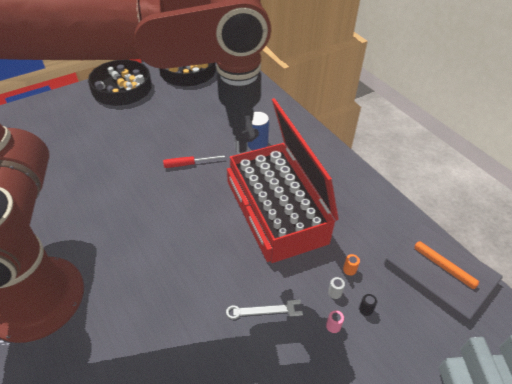

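The picture shows both drawer fronts flush with the chest (245,205 and 262,235), and the tin, tools and socket unmoved.

>>> jog_arm(
  moves=[
    [28,0,9,0,0,0],
    [28,0,9,0,0,0],
    [28,0,9,0,0,0],
    [28,0,9,0,0,0],
    [28,0,9,0,0,0],
    [28,0,9,0,0,0],
    [28,0,9,0,0,0],
    [26,0,9,0,0,0],
    [0,0,0,0,0,0],
    [0,0,0,0,0,0],
  ],
)

```text
t: 10.35
tool_pos: [0.7039, -0.099, 0.3141]
tool_rot: [-1.565, 0.151, -0.147]
contact_force: [0.1, 0.2, -0.3]
opening: 0.0001
```

```bash
python3 -c "from h import *;st();print(ctrl.get_obs()['q'])"
```

```text
t 10.35 chest pos [ 0.0919 -0.0023  0.3141] F chest [ 0.0075  0.2416 -0.3244] open 0.00012401047951576453
[[ 1.     -0.0029  0.001 ]
 [-0.001  -0.      1.    ]
 [-0.0029 -1.     -0.    ]]
[-0.2442  0.2207  1.2926 -0.0002  1.6312 -1.6255]
```

>>> jog_arm(
  moves=[
    [0,27,0,0,0,0],
    [0,27,0,0,0,0],
    [0,26,0,0,0,0],
    [-10,0,0,0,0,0],
    [-10,0,0,0,0,0],
    [-8,0,0,0,0,0],
    [-10,3,0,0,0,0],
    [-10,3,0,0,0,0],
    [-11,4,0,0,0,0],
    [0,0,0,0,0,0],
  ],
)

```text
t: 11.35
tool_pos: [0.6451, -0.0877, 0.2271]
tool_rot: [-1.566, 0.149, -0.149]
contact_force: [0.0, -0.6, -0.3]
opening: 0.0001
```

```bash
python3 - <<'E'
from h import *
st();cv2.imwrite("pics/s2.png",ctrl.get_image("scene")[:,:,::-1])
E
```

```text
t 11.35 chest pos [ 0.0321 -0.0022  0.2271] F chest [ 0.1302 -0.6153 -0.309 ] open 5.79762703327004e-05
[[ 1.      0.0006  0.0012]
 [-0.0012 -0.0001  1.    ]
 [ 0.0006 -1.     -0.0001]]
```

View pics/s2.png

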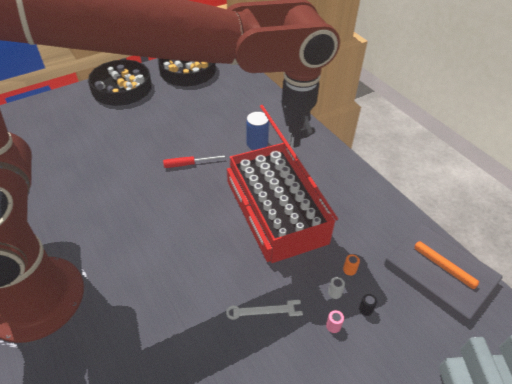

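The lid has begun to swing forward, with its free corner now at (265,110) and the fingers behind it. I'll follow the arc.

>>> jog_arm(
  moves=[
    [-12,8,0,0,0,0],
    [-12,9,0,0,0,0],
    [-11,9,0,0,0,0],
    [-10,10,0,0,0,0],
    [-9,11,0,0,0,0],
    [-8,11,0,0,0,0],
    [0,0,0,0,0,0],
  ],
)

```text
t: 12.1
tool_pos: [0.5837, -0.0759, 0.1661]
tool_rot: [-1.565, 0.152, -0.146]
contact_force: [-0.8, -0.3, -0.6]
opening: -0.0001
```

>>> jog_arm(
  moves=[
    [-6,12,0,0,0,0],
    [-6,13,0,0,0,0],
    [-4,13,0,0,0,0],
    [-3,10,0,0,0,0],
    [0,0,0,0,0,0],
  ],
)

```text
t: 12.6
tool_pos: [0.5645, -0.0721, 0.1173]
tool_rot: [-1.565, 0.153, -0.145]
contact_force: [0.7, -0.2, 0.8]
opening: 0.0003
```

```bash
python3 -c "from h import *;st()"
```

```text
t 12.6 chest pos [-0.05   -0.002   0.1173] F chest [ 0.7468 -0.0905  0.8366] open 0.0002768384524165438
[[ 1.     -0.0053  0.0013]
 [-0.0013  0.0004  1.    ]
 [-0.0053 -1.      0.0004]]
```

>>> jog_arm(
  moves=[
    [0,5,0,0,0,0],
    [0,4,0,0,0,0],
    [0,3,0,0,0,0],
    [0,0,0,0,0,0],
  ],
)

```text
t: 13.0
tool_pos: [0.5666, -0.0727, 0.1079]
tool_rot: [-1.566, 0.149, -0.149]
contact_force: [0.1, 0.5, 0.2]
opening: 0.0004
```

>>> jog_arm(
  moves=[
    [0,2,0,0,0,0],
    [0,2,0,0,0,0],
    [0,0,0,0,0,0],
    [0,0,0,0,0,0],
  ],
)

```text
t: 13.4
tool_pos: [0.5666, -0.0727, 0.1041]
tool_rot: [-1.566, 0.149, -0.149]
contact_force: [0.3, -0.3, -0.2]
opening: -0.0
```

>>> jog_arm(
  moves=[
    [0,2,0,0,0,0],
    [0,1,0,0,0,0],
    [0,0,0,0,0,0],
    [0,0,0,0,0,0],
  ],
)

```text
t: 13.8
tool_pos: [0.5668, -0.0727, 0.1039]
tool_rot: [-1.566, 0.149, -0.149]
contact_force: [-6.8, 1.7, 13.2]
opening: 0.0003
```

Hard stop at z = 0.104 m, so the lid is flat. I'll lift clear and check.

>>> jog_arm(
  moves=[
    [0,-20,0,0,0,0],
    [0,-40,0,0,0,0],
    [0,-40,0,0,0,0],
    [0,-40,0,0,0,0],
    [-40,-20,0,0,0,0],
    [-40,0,0,0,0,0],
    [-40,0,0,0,0,0],
    [-40,0,0,0,0,0],
    [0,0,0,0,0,0],
    [0,0,0,0,0,0],
  ],
)

```text
t: 14.8
tool_pos: [0.4093, -0.0425, 0.2616]
tool_rot: [-1.566, 0.147, -0.151]
contact_force: [0.3, 0.2, 0.8]
opening: 0.0003
```

```bash
python3 - <<'E'
from h import *
st()
a,b=[ctrl.get_image(n)[:,:,::-1] for n in("scene","top")]
cv2.imwrite("pics/s3.png",np.hstack([cv2.resize(a[90:340,150:390],(480,500)),cv2.resize(b[110:290,155:395],(320,240)).repeat(1,0) if 0 else np.vstack([cv2.resize(b[110:290,155:395],(320,240)),np.zeros((260,320,3),np.uint8)])]))
a0,b0=cv2.imread("pics/scene0.png"),cv2.imread("pics/top0.png")
for n,i,j,(x0,y0,x1,y1) in[("tin",a0,a,(245,110,272,152)),("sock",a0,a,(326,275,348,302)),("scr",a0,a,(160,150,228,172)),("wr",a0,a,(225,295,305,322))]:
    T=i[y0:y1,x0:x1];m=cv2.minMaxLoc(cv2.matchTemplate(j[y0-12:y1+12,x0-12:x1+12],T,cv2.TM_CCOEFF_NORMED));print(n,m[1],np.array(m[3])-12)
E
```

```text
t 14.8 chest pos [-0.208  -0.002   0.2616] F chest [0.2882 0.2826 0.8182] open 0.00026949173616297196
[[ 1.      0.0023  0.0014]
 [-0.0014 -0.0002  1.    ]
 [ 0.0023 -1.     -0.0002]]
tin 0.9467300772666931 [0 0]
sock 0.9891944527626038 [0 0]
scr 0.7996424436569214 [0 0]
wr 0.7491000890731812 [0 0]
```

View pics/s3.png

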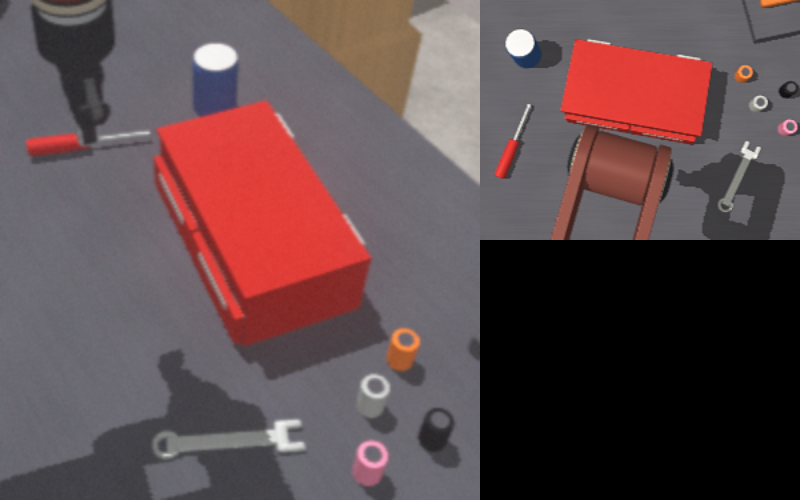

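The lid lies flat, both drawer fronts are flush, nothing else has moved, and the gripper is clear.

```bash
python3 -c "from station import ctrl;print(ctrl.finish_job())"
```

```text
the job is handed in; nothing more can be done
None
```

The red socket chest is closed and the job is handed in, at about 15 s of the 61 s allowed. With the fingers shut, I pushed the left drawer home, then the right one. Only then did I push the lid over from behind and down flat.

- **Drawers:** both stopped hard at the same place (TCP x = -100 mm in the chest frame), with about 14–16 N of push at the end. A picture before the lid moved showed both fronts flush and the lid still up.
- **Lid:** it met its hard stop with the fingertips at z = 103.9 mm, against 104 mm expected for a shut lid. The pushing force had risen to 13 N.
- **Other things:** in the last scene picture the tin, deep socket, screwdriver and wrench showed no shift (0 pixels). The match was weaker for the screwdriver (0.80) and the wrench (0.75). The gripper hides part of the screwdriver and the arm's shadow falls on the wrench, but both look unmoved.
- **Robot:** it ended about 115 mm in front of the closed drawers at a height of 262 mm, touching nothing.

No check failed or disagreed. The hand-in reports no verdict, so these readings are all I have to go on.

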